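Brace the square jar in the vice, unscrew its tight lid and hold it over the mouth

TASK

The empty square amber jar must lose its steel lid before the glass and metal are sorted, and the lid is tight enough to spin the whole jar. Slide the blue vice's jaw by its upright grip until the jaws hold the jar fast, then unscrew the lid anticlockwise, stop turning soon after its lugs let go, and lift it straight off with the jar still standing clamped. Finish holding the lid in the gripper, level and still, about two centimetres above the jar's mouth; do not put it down or let go, and leave the things around the vice where they are.

Things in the scene. Friction and masses are not known exactly. Their poses are not given: they have to be found in the camera images.
- vice: blue plastic bench vice screwed to the shelf, bed 250 x 96 mm and 18 mm high. Origin on the shelf surface under the bed; its x axis is the closing direction, from the sliding jaw (robot's side) to the fixed jaw. The fixed jaw's face is at x = +45 mm, both jaws are 86 to 96 mm wide and rise 45 mm above the bed. The jar stands loose on the bed between them
- vice_jaw (a joint): travel of the sliding jaw in m: 0 fully open, grows as it closes along the vice's +x. Its face is at x = -55 mm + travel, so it meets the squared-up jar (62 mm) pushed against the fixed jaw at 0.038. The slide is stiff (about 12 N to move it) and stays where it is left
- vice_grip (a point): middle of the graspable part of the sliding jaw's upright blue grip: a plate 12 mm thick along the vice's x and 38 mm wide along its y, rising 15 mm above this point, and clear for 28 mm below it; 53 mm behind the jaw's face. Axes as the vice's
- lid: the lid; origin at the centre of its lower edge. Three lugs sit under level thread ramps and a springy seal presses them up; anticlockwise from above loosens (about 0.3 N m, 0.6 at most, so grip firmly). It is free after 0.7 to 0.95 rad from the start (a twist of 1.1 rad is always right) and then springs up 2 mm if let; from 1.4 rad the lugs hit the next thread. Lifted straight, the lugs clear after 7 mm
- jar: loose square amber glass jar, 62 x 62 mm, body 84 mm high, with a round neck 42 mm in diameter; 260 g. Origin at the centre of its underside, z up, x and y square to its sides
- jar_mouth (a point): centre of the jar's mouth, at the height of the glass rim, 103 mm above its underside. A rubber seal ring on the rim stands 2 to 4.5 mm above it and presses up on the lid
- lid_center (a point): centre, half-way up, of the round steel twist-off lid: 54 to 56 mm in diameter, 16 mm high, 22 g. Its lower edge is 7 mm above the jar's shoulder, with room for fingertips. While screwed on, this point is 4 mm below the jar's mouth
- lid_edge (a point): point on the lid's side, 27 mm from its axis along the lid's own x axis, half-way up; shows how far the lid has turned. Seen along the jar's x axis it is at 26 mm when tight, about 22 mm when the lugs let go
- bottle: empty amber glass bottle, 61 mm in diameter, 230 mm high, standing to the right; origin under its centre. Leave alone
- pet_bottle: clear PET bottle with white cap, 65 mm in diameter, 219 mm high, standing to the far right; origin under its centre. Leave alone
- egg_cup: white ceramic egg cup holding crown caps, 49 mm in diameter, 68 mm high, standing to the left; origin under its centre. Leave alone
- can_clamp: small blue plastic screw clamp gripping a stack of five flattened aluminium cans, 95 x 66 mm, 136 mm high, standing to the far left; origin under the cans. Leave alone
Things that resemble listed ones, but are neither listed nor needed, are in the scene too. There is more than one size of the lid; the job needs the middle-sized.

How it is judged:
By the outcome, as a careful person would: the job done as asked, in the order asked, and still so for the second after the job is handed in, while the arm keeps its last pose, push and grip.
It also fails if it takes over 48 s, if anything falls off the work surface, if the arm or the gripper's body presses on something with over 40 N, if the wrist force passes 120 N, or if a joint passes its speed limit or range.

ROBOT

A 6-joint arm with a two-finger parallel gripper is mounted at the origin on the work surface. World frame = base frame: x ahead of the robot, y to its left, z up, the work surface at z = 0. Lengths are in m, angles in rad, forces in N, time in s.
With the tool pointing down it reaches from about 0.3 to 0.775 m from the base axis. Payload 14.6 kg.
Tool frame: the origin (TCP) lies at the very end of the fingers, on their centre line; the grasp point (between the pads) lies 19 mm behind it; z points along the fingers, y is the line along which they close (so a half turn about z gives the same grasp; the last joint's range is limited). The gripper opens to 94 mm and grips with 3 to 60 N. Pads are 16 mm wide; open, the fingers measure 119 mm over their backs; the gripper's body (75 mm by 177 mm) begins 78 mm behind the grasp point.
Start: joints at [-1.324, 0.3, 1.521, -0, 1.321, -0.067], TCP at [0.17, -0.523, 0.205] pointing down, gripper open.
Joint ranges: [-3.03, 3.03], [-0.79, 2.21], [0.23, 2.52], [-1.04, 4.18], [0, 3.07], [-2.55, 2.55]. Speed limits (rad/s): [2.22, 2.22, 2.57, 3.14, 3.14, 3.14].

INTERFACE

Orientations are given as [roll, pitch, yaw] about the fixed x, y, z axes, in that order (R = Rz(yaw) Ry(pitch) Rx(roll)).
In Python, from station import telemetry, cams, hand_in, nets gives the robot as it stands.
- The arm moves only by the tool move_arm, never from a script. Its argument "increments" is a list of rows, each a list of 4 numbers: the shift along the tool's x, y, z in m, then the turn about the tool's z in rad. In form: [[tx, ty, tz, roll], ...]. A call has 1 to 20 rows; each row shifts and turns the commanded pose from where the row before left it, along the tool's axes as they then stand; what a row does not reach is not made up. A row lasts 1/8 s, in which the tool goes at most 62.5 mm and 10.7 degrees, less where a joint would pass 70% of its speed; a pose out of reach is approached as far as the arm can. A call is refused whole if a number of a shift passes 0.0625 or a number of a turn 0.188, either way. A call with a gripper value outside its range is refused whole. "grip" is the opening, from 0 (shut) to 1 (fully open), set as the call begins (left out, the last holds). The fingers move at their own pace and stop on an object; "force" is the grip in N (left out, the last holds). Time passes only in rows, so rows that do not move let the fingers close. It gives the time, the measured TCP pose, the force, the opening and the grip force at its end, in the units of the state.
- telemetry.get_obs(): the state, without advancing time (a new reading comes with each control period).
- cams.camera(name): name is "scene" or "top" or "wrist"; returns the picture (480x640x3 uint8, blue, green, red); there is no depth.
- cams.camera_model(name): a dict with "intrinsics" (3x3 intrinsics, pixels), "k1" (the pictures are not rectified: a ray, as slopes to the right and down, at radius r is drawn at 1 + k1 r^2 times it, then the intrinsics apply), "xyz" and "attitude" of the camera in the world; the wrist camera has in their place "T_tool_cam" (4x4, takes a point from camera to tool coordinates, whose origin is the TCP and whose axes are the flange's). Camera axes: x right, y up, looking along -z (the intrinsics and any distortion apply to the point x, -y, -z); pixel columns grow to the right and rows downward; lengths in m; the calibration is good to about 2 mm. A picture is of the moment at which its call begins: read the wrist's pose just before it. camera_model takes no time and is no camera call.
- hand_in(): hands the job in; it is judged then, once.
Trained networks look in the newest picture that a camera, given by its name, has taken for a name from the list of things; names that differ only in an ending like _2 or _b are one class to them, and where a whole thing is asked for, a point or a joint stands for the part that bears it (a point fixed in the world has none). Each returns a list of dicts, best first, with "conf" (0 to 1); they miss things now and then, are a little off and sometimes report something else, mostly with a low value. They report only what shows in the picture. A call takes as long as a camera call. They do not tell look-alikes from the thing itself.
- nets.search_frame(camera, query): "extent" ([left, top, right, bottom] in pixels, round what is visible of it).
- nets.mark_of(camera, query): "centre" ([column, row] in pixels: a listed point, or the origin of a listed thing).
The state is a dict: "time_s": time; "qpos": joint angles; "joint_vel": joint speeds; "tau": joint torques, N m; "ee_pos": TCP position; "eef_rot": TCP orientation; "force": force on the tool from outside, world axes, zero at the start; "moment": the same for the moment, N m; "grip_width": finger opening in m; "grip_force": force on a finger pad.
Only numpy, scipy, OpenCV 4.12 (cv2) and the standard library are available. Lean on these libraries where they do the work, as an engineer would, in place of code of your own. Each camera call takes 0.05 s, during which the arm holds its last target. There are 200 camera calls.

## Working session

There is one attempt and no reset: what is moved stays moved. The work goes in short steps, Python scripts to look and compute and a tool call to move; the robot and the scene stay as the last step left them, time stands still between calls to the robot, and variables do not carry over. Pictures are saved under pics/ and viewed, at most 10 in all, crops included, and the job is handed in when it is done.

Besides the shell and the picture viewer there is one more tool, called after ">>>" as name(argument=value, ...), one argument or row to a line, values as JSON. move_arm: Moves the arm, as the interface text tells. Its arguments: {"type":"object","properties":{"increments":{"type":"array"},"grip":{"type":"number"},"force":{"type":"number"}},"required":["increments"]}

```bash
mkdir -p pics; cat > h.py <<'E'
import numpy as np, cv2
from station import telemetry, cams, nets
from scipy.spatial.transform import Rotation as R
def pose():
    o=telemetry.get_obs(); T=np.eye(4); T[:3,:3]=R.from_euler('xyz',o['eef_rot']).as_matrix(); T[:3,3]=o['ee_pos']; return T
def cam(name,T=None):
    m=cams.camera_model(name); K=np.array(m['intrinsics'],float); k=m['k1']
    if name=='wrist': C=(pose() if T is None else T)@np.array(m['T_tool_cam'])
    else:
        C=np.eye(4); a=np.array(m['attitude'],float)
        C[:3,:3]=a if a.shape==(3,3) else R.from_euler('xyz',a).as_matrix(); C[:3,3]=m['xyz']
    return K,k,C
def ray(c,px):
    K,k,C=c
    u=cv2.undistortPoints(np.array([[px]],float),K,np.array([k,0,0,0.]))[0,0]
    return C[:3,3], C[:3,:3]@np.array([u[0],-u[1],-1])
def atz(c,px,z):
    o,d=ray(c,px); return o+d*(z-o[2])/d[2]
def proj(c,P):
    K,k,C=c; p=C[:3,:3].T@(np.array(P)-C[:3,3]); s=np.array([p[0],-p[1]])/-p[2]; s=s*(1+k*(s@s)); return K[:2,:2]@s+K[:2,2]
def tri(l):
    A=np.zeros((3,3));b=np.zeros(3)
    for c,px in l:
        o,d=ray(c,px); d=d/np.linalg.norm(d); M=np.eye(3)-np.outer(d,d); A+=M;b+=M@o
    return np.linalg.solve(A,b)
E
python3 - <<'E'
from h import *
for n in ('scene','top','wrist'):
    im=cams.camera(n); cv2.imwrite(f'pics/{n}0.png',im)
    m=cams.camera_model(n); print(n,{k:np.round(v,3).tolist() for k,v in m.items()})
for n in ('scene','top'):
    for q in ('vice','vice_grip','lid_center','lid_edge','jar','jar_mouth','egg_cup','bottle','can_clamp'):
        print(n,q,[(np.round(d['centre']).tolist(),round(d['conf'],2)) for d in nets.mark_of(n,q)[:3]])
print(telemetry.get_obs())
E
```

```text
scene {'intrinsics': [[533.991, 0.0, 318.324], [0.0, 533.991, 244.676], [0.0, 0.0, 1.0]], 'k1': -0.122, 'xyz': [1.349, -0.362, 0.935], 'attitude': [0.764, -0.002, 1.132]}
top {'intrinsics': [[522.006, 0.0, 319.839], [0.0, 522.006, 237.217], [0.0, 0.0, 1.0]], 'k1': 0.027, 'xyz': [0.425, 0.002, 1.182], 'attitude': [0.167, -0.021, -1.572]}
wrist {'intrinsics': [[426.268, 0.0, 318.445], [0.0, 426.268, 227.449], [0.0, 0.0, 1.0]], 'k1': -0.081, 'T_tool_cam': [[-0.001, 0.972, 0.236, 0.069], [1.0, 0.001, -0.002, 0.001], [-0.002, 0.236, -0.972, -0.179], [0.0, 0.0, 0.0, 1.0]]}
scene vice [([332.0, 255.0], 0.81), ([341.0, 229.0], 0.37)]
scene vice_grip [([302.0, 210.0], 0.59)]
scene lid_center [([336.0, 221.0], 0.83), ([358.0, 309.0], 0.79), ([332.0, 258.0], 0.56)]
scene lid_edge [([379.0, 236.0], 0.74), ([342.0, 227.0], 0.7), ([348.0, 298.0], 0.65)]
scene jar [([337.0, 252.0], 0.95)]
scene jar_mouth [([336.0, 222.0], 0.93), ([197.0, 346.0], 0.7)]
scene egg_cup [([443.0, 212.0], 0.73), ([344.0, 226.0], 0.63)]
scene bottle [([147.0, 305.0], 0.65)]
scene can_clamp [([459.0, 249.0], 0.94)]
top vic
[... 417 characters left out ...]
6)]
{'time_s': 1.05, 'qpos': array([-1.32361214e+00,  2.99859042e-01,  1.52106642e+00,  5.49187571e-06,
        1.32070195e+00, -6.66268853e-02]), 'joint_vel': array([-4.52692159e-04, -2.74356328e-04, -1.30066356e-05,  7.56200387e-05,
       -1.35368520e-04, -5.39048668e-04]), 'tau': array([-4.45148798e-04, -5.31674623e+01, -3.52917695e+01,  7.08115613e-02,
        2.13472231e-02, -4.62175194e-05]), 'ee_pos': array([ 0.16975253, -0.52310884,  0.20543993]), 'eef_rot': array([-3.14155833e+00, -7.62303717e-06,  3.13809718e-01]), 'force': array([-0.48010017, -0.11007009, -0.19951735]), 'moment': array([-0.00986242,  0.02483301, -0.05339165]), 'grip_force': 0.0, 'grip_width': 0.09384342354712719}
```

```bash
python3 - <<'E'
from h import *
a=cv2.imread('pics/top0.png'); b=cv2.imread('pics/scene0.png')
x=cv2.resize(a[150:350,200:400],(600,600),interpolation=cv2.INTER_CUBIC); cv2.imwrite('pics/topc.png',x)
cs,ct=cam('scene'),cam('top')
for n,p,q in (('lid',(336,221),(289,240)),('grip',(302,210),(311,287)),('jar',(337,252),(295,249)),('mouth',(336,222),(291,242)),('vice',(332,255),(301,249))):
    print(n,tri([(cs,p),(ct,q)]).round(4))
E
```

```text
lid [0.5969 0.0396 0.1222]
grip [ 0.5035 -0.0039  0.094 ]
jar [0.596  0.037  0.0214]
mouth [0.5946 0.0381 0.1174]
vice [0.5966 0.0237 0.0178]
```

View pics/scene0.png

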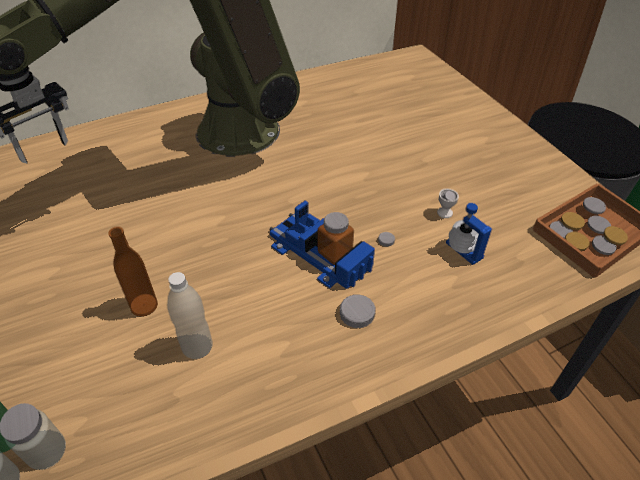

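View pics/topc.png

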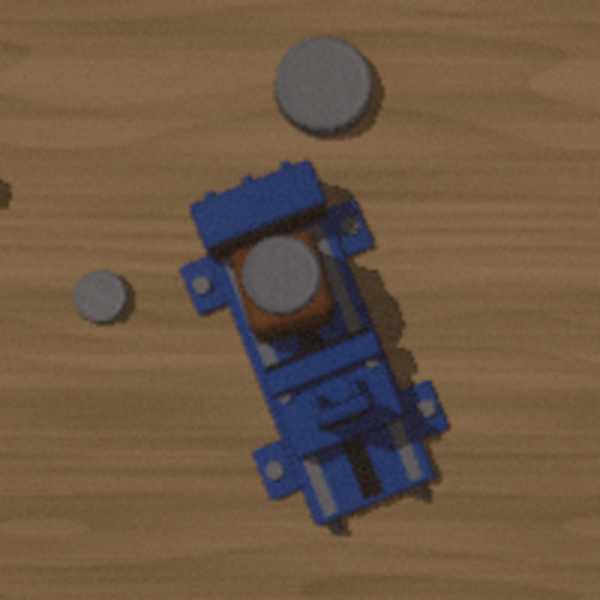

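The scene view shows the jar in the vice at (336,240), with the big lid at (358,310) and the small one at (386,239), so the middle-sized lid is the one on the jar. The top crop shows the vice yawed by about 20°, the jaw open, and the jar a little askew near the fixed jaw.

```bash
python3 - <<'E'
from h import *
ct=cam('top'); cs=cam('scene')
g=lambda u,v:(200+u/3,150+v/3)
# bed edges of vice, top (z=.018): left side & right side; from crop
for n,p,z in (('bedL1',(235,320),.018),('bedL2',(320,523),.018),('bedR2',(433,478),.018),('bedR1',(345,268),.018),
  ('fixTopL',(192,208),.063),('fixTopR',(310,163),.063),('fixfaceL',(212,253),.063),('fixfaceR',(327,208),.063),
  ('jawfaceL',(265,368),.063),('jawfaceR',(370,330),.063),('grip',(343,400),.1),('lid',(281,274),.125)):
    print(n,atz(ct,g(*p),z).round(4))
print('bottle',atz(cs,(142,300),0.015),'pet',atz(cs,(195,345),0.01))
E
```

```text
bedL1 [0.5773 0.0705 0.018 ]
bedL2 [0.4276 0.0064 0.018 ]
bedR2 [ 0.4603 -0.0768  0.018 ]
bedR1 [ 0.617  -0.0118  0.018 ]
fixTopL [0.6535 0.1    0.063 ]
fixTopR [0.6874 0.0144 0.063 ]
fixfaceL [0.6203 0.085  0.063 ]
fixfaceR [0.6539 0.0019 0.063 ]
jawfaceL [0.5369 0.0459 0.063 ]
jawfaceR [ 0.5644 -0.0293  0.063 ]
grip [ 0.5111 -0.0095  0.1   ]
lid [0.5951 0.0332 0.125 ]
bottle [ 0.54035441 -0.40867067  0.015     ] pet [ 0.69850645 -0.3340822   0.01      ]
```

>>> move_arm(
  increments=[
    [0.02, -0.01, -0.022, 0],
    [0.038, -0.028, -0.023, 0],
    [0.038, -0.028, 0, 0],
    [0.038, -0.028, 0, 0],
    [0.038, -0.028, 0, 0],
    [0.038, -0.028, 0, 0],
    [0.038, -0.028, 0, 0],
    [0.038, -0.028, 0, 0],
    [0.038, -0.028, 0, 0],
    [0.038, -0.028, 0, 0],
    [0.038, -0.028, 0, 0],
    [0.038, -0.028, 0, 0],
    [0.038, -0.028, 0, 0],
    [0.038, -0.028, 0, 0],
    [0.03, -0.025, 0, 0],
    [0.01, -0.01, 0, 0],
  ],
  grip=0.5,
)

```text
time_s: 3.05
ee_pos: [0.571, 0.0384, 0.25]
eef_rot: [-3.141, 0.001, 0.316]
force: [-0.8, -0.3, 0.0]
grip_width: 0.047
grip_force: 0.0
```

>>> move_arm(
  increments=[
    [0, 0, 0, -0.183],
    [0, 0, 0, -0.183],
    [0, 0, 0, -0.183],
    [0, 0, 0, -0.183],
    [0, 0, 0, -0.183],
    [0, 0, 0, -0.183],
    [0, 0, 0, -0.183],
    [0, 0, 0, -0.183],
    [0, 0, 0, -0.183],
    [0, 0, 0, 0],
    [0, 0, 0, 0],
  ],
)

```text
time_s: 4.42
ee_pos: [0.5703, 0.0365, 0.2505]
eef_rot: [3.142, 0.0, 1.956]
force: [-0.0, 1.3, 0.8]
grip_width: 0.0471
grip_force: 0.0
```

```bash
python3 - <<'E'
from h import *
T=pose(); im=cams.camera('wrist'); cv2.imwrite('pics/w1.png',im); c=cam('wrist',T)
o=telemetry.get_obs(); print(o['ee_pos'],o['eef_rot'],o['time_s'])
for q,z in (('vice_grip',.09),('lid_center',.117),('lid_edge',.117),('jar_mouth',.121)):
    print(q,[(np.round(d['centre']).tolist(),round(d['conf'],2),atz(c,d['centre'],z).round(4)) for d in nets.mark_of('wrist',q)[:3]])
np.save('T1.npy',T)
E
```

```text
[0.57037327 0.03664472 0.2505152 ] [3.14154018e+00 4.31363986e-05 1.95701964e+00] 4.475
vice_grip [([225.0, 233.0], 0.71, array([ 0.5073, -0.0115,  0.09  ]))]
lid_center [([352.0, 230.0], 0.97, array([0.5991, 0.0355, 0.117 ])), ([477.0, 285.0], 0.97, array([0.7085, 0.0319, 0.117 ])), ([399.0, 74.0], 0.7, array([0.5859, 0.1517, 0.117 ]))]
lid_edge [([447.0, 284.0], 0.94, array([0.6857, 0.0233, 0.117 ])), ([385.0, 84.0], 0.77, array([0.5794, 0.1422, 0.117 ])), ([386.0, 246.0], 0.64, array([0.628, 0.034, 0.117]))]
jar_mouth []
```

View pics/w1.png

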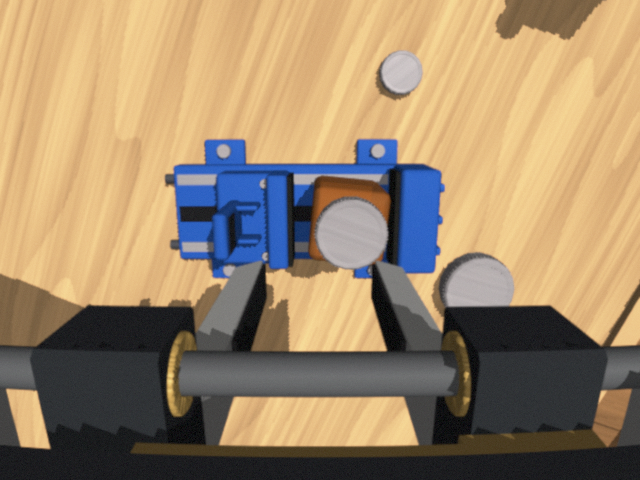

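The wrist view shows the vice square to the picture: grip plate at (228,230), jar turned slightly, lid at (352,230). I'll move over the grip and check its height by triangulation.

>>> move_arm(
  increments=[
    [-0.005, -0.02, 0.02, 0],
    [-0.005, -0.02, 0.02, 0],
    [-0.005, -0.02, 0.02, 0],
    [-0.0045, -0.0184, 0.02, 0],
    [0, 0, 0, 0],
    [0, 0, 0, 0],
  ],
)

```text
time_s: 5.42
ee_pos: [0.5062, -0.0107, 0.1714]
eef_rot: [3.14, 0.001, 1.961]
force: [-0.3, 0.1, -0.4]
grip_width: 0.0469
grip_force: 0.0
```

```bash
python3 - <<'E'
from h import *
T1=np.load('T1.npy')
T=pose(); im=cams.camera('wrist'); cv2.imwrite('pics/w2.png',im); c=cam('wrist',T); c1=cam('wrist',T1); ct=cam('top');cs=cam('scene')
print(T[:3,3])
l=nets.mark_of('wrist','vice_grip'); print(l)
p=l[0]['centre']
for s in ([(c,p),(c1,(225,233))],[(c,p),(ct,(311,287))],[(c,p),(cs,(302,210))],[(c,p),(c1,(225,233)),(ct,(311,287)),(cs,(302,210))]): print(tri(s).round(4))
E
```

```text
[ 0.50621634 -0.01071154  0.17142568]
[{'centre': [320.1, 230.8], 'conf': 0.67}]
[ 0.5078 -0.009   0.0945]
[ 0.5035 -0.0024  0.1194]
[ 0.5071 -0.007   0.0981]
[ 0.5065 -0.0062  0.0983]
```

View pics/w2.png

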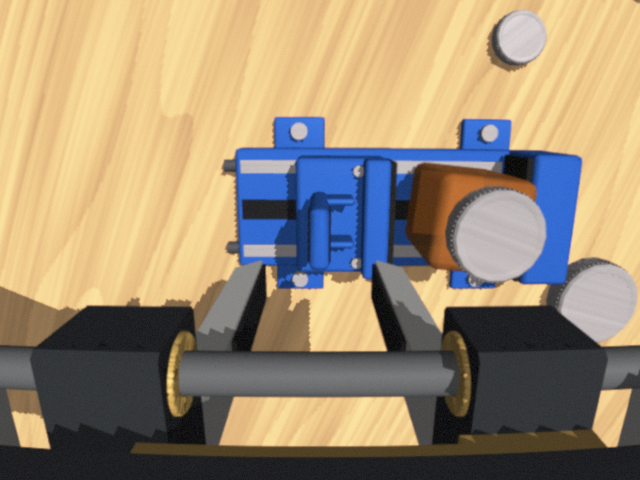

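The plate is centred between the fingers at (320,230), with its low braces leaving the middle clear. Next I lower and grip it.

>>> move_arm(
  increments=[
    [0.002, 0, 0.02, 0],
    [0, 0, 0.02, 0],
    [0, 0, 0.02, 0],
    [0, 0, 0.015, 0],
    [0, 0, 0.01, 0],
    [0, 0, 0.01, 0],
    [0, 0, 0, 0],
  ],
)

```text
time_s: 6.4
ee_pos: [0.5044, -0.0091, 0.075]
eef_rot: [-3.141, -0.0, 1.961]
force: [-0.3, -0.5, 1.0]
grip_width: 0.0471
grip_force: 0.0
```

>>> move_arm(
  increments=[
    [0, 0, 0, 0],
    [0, 0, 0, 0],
    [0, 0, 0, 0],
    [0, 0, 0, 0],
    [0, 0, 0, 0],
  ],
  grip=0,
  force=30,
)

```text
time_s: 7.02
ee_pos: [0.5051, -0.009, 0.0756]
eef_rot: [3.14, 0.0, 1.961]
force: [5.5, 1.7, -1.7]
grip_width: 0.0116
grip_force: 30.0
```

>>> move_arm(
  increments=[
    [0, 0.003, 0, 0],
    [0, 0.004, 0, 0],
    [0, 0.004, 0, 0],
    [0, 0.004, 0, 0],
    [0, 0.003, 0, 0],
    [0, 0, 0, 0],
  ],
)

```text
time_s: 7.78
ee_pos: [0.5204, -0.0027, 0.0756]
eef_rot: [-3.139, -0.0, 1.961]
force: [-9.3, -3.5, 8.2]
grip_width: 0.0117
grip_force: 30.0
```

>>> move_arm(
  increments=[
    [0, 0.003, 0, 0],
    [0, 0.003, 0, 0],
    [0, 0.002, 0, 0],
    [0, 0, 0, 0],
  ],
)

```text
time_s: 8.28
ee_pos: [0.5276, 0.0002, 0.0757]
eef_rot: [-3.139, -0.0, 1.961]
force: [-9.7, -4.2, 8.7]
grip_width: 0.0119
grip_force: 30.0
```

>>> move_arm(
  increments=[
    [0, 0.002, 0, 0],
    [0, 0.001, 0, 0],
    [0, 0, 0, 0],
  ],
)

```text
time_s: 8.65
ee_pos: [0.5302, 0.0013, 0.0756]
eef_rot: [-3.138, -0.0, 1.961]
force: [-12.3, -5.6, 10.3]
grip_width: 0.0121
grip_force: 30.0
```

>>> move_arm(
  increments=[
    [0, 0.002, 0, 0],
    [0, 0.001, 0, 0],
    [0, 0, 0, 0],
  ],
  force=45,
)

```text
time_s: 9.02
ee_pos: [0.5329, 0.0024, 0.0757]
eef_rot: [-3.138, -0.0, 1.961]
force: [-13.7, -5.6, 10.0]
grip_width: 0.0117
grip_force: 45.0
```

>>> move_arm(
  increments=[
    [0, 0.002, 0, 0],
    [0, 0.001, 0, 0],
    [0, 0, 0, 0],
  ],
)

```text
time_s: 9.4
ee_pos: [0.5329, 0.0024, 0.0756]
eef_rot: [-3.131, -0.002, 1.961]
force: [-39.9, -15.9, 27.8]
grip_width: 0.0118
grip_force: 45.1
```

```bash
python3 - <<'E'
from h import *
im=cams.camera('wrist'); cv2.imwrite('pics/w3.png',im); print(telemetry.get_obs()['force'])
E
```

```text
[-39.17894364 -15.94136413  26.73179807]
```

View pics/w3.png

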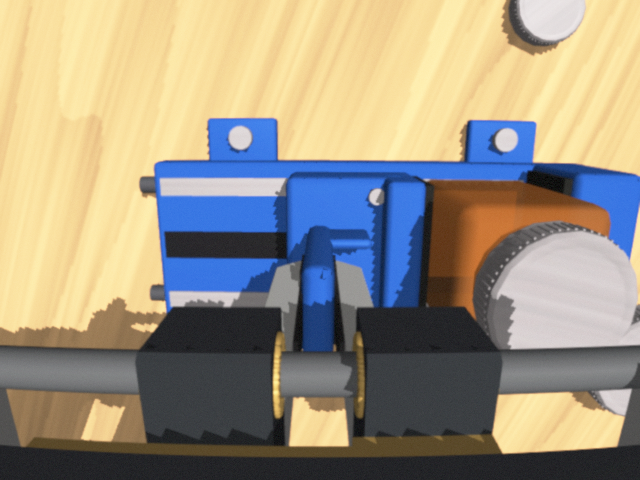

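The jaw face is flush with the jar's squared-up side and the force has risen sharply. I'll press a little more, then release.

>>> move_arm(
  increments=[
    [0, 0.001, 0, 0],
    [0, 0.001, 0, 0],
    [0, 0, 0, 0],
    [0, 0, 0, 0],
  ],
)

```text
time_s: 9.95
ee_pos: [0.5328, 0.0024, 0.0755]
eef_rot: [-3.126, -0.002, 1.96]
force: [-54.3, -22.1, 37.9]
grip_width: 0.0119
grip_force: 45.1
```

>>> move_arm(
  increments=[
    [0, -0.002, 0, 0],
    [0, -0.002, 0, 0],
    [0, -0.001, 0, 0],
    [0, 0, 0, 0],
  ],
)

```text
time_s: 10.45
ee_pos: [0.5329, 0.0024, 0.0755]
eef_rot: [-3.138, -0.0, 1.961]
force: [-10.7, -4.5, 10.1]
grip_width: 0.0118
grip_force: 45.0
```

>>> move_arm(
  increments=[
    [0, 0, 0, 0],
    [0, 0, 0, 0],
    [0, 0, 0, 0],
  ],
  grip=0.4,
)

```text
time_s: 10.82
ee_pos: [0.5342, 0.0031, 0.0754]
eef_rot: [-3.142, -0.0, 1.961]
force: [0.8, 0.8, -0.3]
grip_width: 0.0367
grip_force: 0.0
```

>>> move_arm(
  increments=[
    [0, 0, -0.02, 0],
    [0, 0, -0.03, 0],
    [0, 0, -0.04, 0],
    [0, 0.02, -0.04, 0],
    [0, 0.025, -0.03, 0],
    [0, 0.02, 0, 0],
    [0, 0.02, 0, 0],
    [0, 0, 0, 0],
    [0, 0, 0, 0],
  ],
)

```text
time_s: 11.95
ee_pos: [0.6123, 0.0352, 0.2353]
eef_rot: [-3.141, -0.0, 1.961]
force: [-0.7, 0.5, 0.1]
grip_width: 0.0377
grip_force: 0.0
```

```bash
python3 - <<'E'
from h import *
T=pose(); im=cams.camera('wrist'); cv2.imwrite('pics/w4.png',im); c=cam('wrist',T); np.save('T4.npy',T)
o=telemetry.get_obs(); print(o['ee_pos'],o['eef_rot'],o['time_s'])
for q,z in (('vice_grip',.094),('lid_center',.117),('lid_edge',.117)):
    print(q,[(np.round(d['centre']).tolist(),round(d['conf'],2),atz(c,d['centre'],z).round(4)) for d in nets.mark_of('wrist',q)[:3]])
E
```

```text
[0.6123017  0.03515351 0.23549021] [-3.14142737e+00 -2.20326286e-05  1.96070374e+00] 12.0
vice_grip [([207.0, 214.0], 0.72, array([0.5336, 0.0023, 0.094 ]))]
lid_center [([363.0, 48.0], 0.95, array([0.5965, 0.154 , 0.117 ])), ([447.0, 280.0], 0.86, array([0.719 , 0.0293, 0.117 ])), ([316.0, 209.0], 0.72, array([0.6088, 0.0418, 0.117 ]))]
lid_edge [([414.0, 274.0], 0.84, array([0.6945, 0.0245, 0.117 ])), ([353.0, 221.0], 0.73, array([0.6367, 0.0441, 0.117 ])), ([346.0, 66.0], 0.66, array([0.5901, 0.1392, 0.117 ]))]
```

View pics/w4.png

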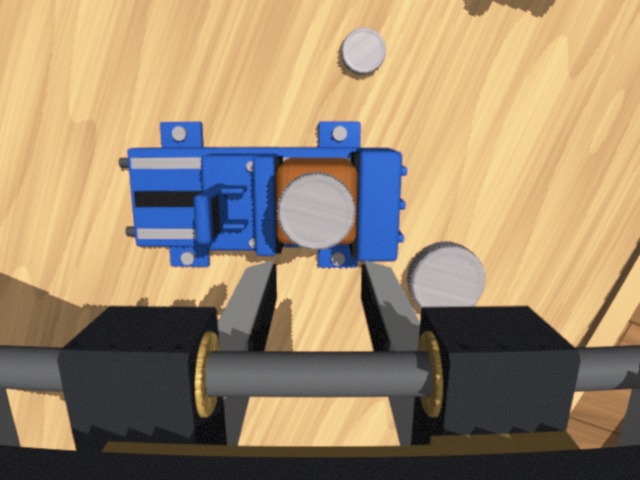

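The jar now sits square between both jaws, with the lid at about (317,211). I'll refine the lid centre from its outline.

```bash
python3 - <<'E'
from h import *
im=cv2.imread('pics/w4.png'); T=np.load('T4.npy'); c=cam('wrist',T)
hsv=cv2.cvtColor(im,cv2.COLOR_BGR2HSV); m=((hsv[...,1]<60)&(hsv[...,2]>90)).astype(np.uint8)
m[:150]=0;m[262:]=0;m[:,:262]=0;m[:,362:]=0
m=cv2.morphologyEx(m,cv2.MORPH_OPEN,np.ones((9,9)))
k=max(cv2.findContours(m,0,2)[0],key=cv2.contourArea); e=cv2.fitEllipse(cv2.convexHull(k)); print(e)
# fit cylinder outline: top rim (.125), compare diameter
P=np.array([atz(c,p[0].astype(float),.125)[:2] for p in cv2.convexHull(k)],np.float32)
print(cv2.minEnclosingCircle(P), atz(c,e[0],.125),atz(c,e[0],.123))
X=T[:3,:3].T@(atz(c,e[0],.125)-T[:3,3]); print('tool off',X)
E
```

```text
((315.72235107421875, 210.900634765625), (77.08281707763672, 77.54632568359375), 175.43576049804688)
((0.6082927584648132, 0.041303932666778564), 0.02783743478357792) [0.60843159 0.04211277 0.125     ] [0.60857247 0.04173129 0.123     ]
tool off [ 0.00785074 -0.00090957  0.11028525]
```

>>> move_arm(
  increments=[
    [0.0076, -0.0009, 0, 0],
    [0, 0, 0.01, 0],
    [0, 0, 0.01, 0],
    [0, 0, 0.02, 0],
    [0, 0, 0.025, 0],
    [0, 0, 0.025, 0],
    [0, 0, 0.02, 0],
    [0, 0, 0.01, 0],
    [0, 0, 0.005, 0],
    [0, 0, 0.004, 0],
    [0, 0, 0, 0],
  ],
  grip=0.95,
)

```text
time_s: 13.52
ee_pos: [0.6092, 0.0421, 0.1067]
eef_rot: [3.141, 0.0, 1.961]
force: [0.9, 0.4, -0.1]
grip_width: 0.0894
grip_force: 0.0
```

>>> move_arm(
  increments=[
    [0, 0, 0, 0],
    [0, 0, 0, 0],
    [0, 0, 0, 0],
    [0, 0, 0, 0],
    [0, 0, 0, 0],
  ],
  grip=0,
  force=50,
)

```text
time_s: 14.15
ee_pos: [0.6083, 0.0418, 0.1064]
eef_rot: [-3.139, -0.0, 1.961]
force: [-5.8, -2.7, 3.2]
grip_width: 0.0534
grip_force: 50.0
```

>>> move_arm(
  increments=[
    [0, -0.0007, 0, 0],
    [0, 0, 0, -0.05],
    [0, 0, 0, -0.1],
    [0, 0, 0, -0.1],
    [0, 0, 0, -0.1],
    [0, 0, 0, -0.1],
    [0, 0, 0, -0.05],
    [0, 0, 0, 0],
  ],
  force=57,
)

```text
time_s: 15.15
ee_pos: [0.6085, 0.0419, 0.1064]
eef_rot: [3.141, 0.0, 2.461]
force: [0.5, 0.2, -0.2]
grip_width: 0.0532
grip_force: 57.0
```

```bash
python3 - <<'E'
from h import *
o=telemetry.get_obs(); print(o['moment'],o['force'],o['qpos'],o['eef_rot'])
im=cams.camera('wrist'); cv2.imwrite('pics/w5.png',im)
E
```

```text
[-0.02706009 -0.09147829  0.15125105] [ 0.50244805  0.22690196 -0.15444731] [ 8.67534449e-03  5.24075345e-01  1.44541979e+00  5.86064620e-05
  1.17190160e+00 -8.81254986e-01] [3.14142635e+00 1.16792171e-04 2.46070389e+00]
```

View pics/w5.png

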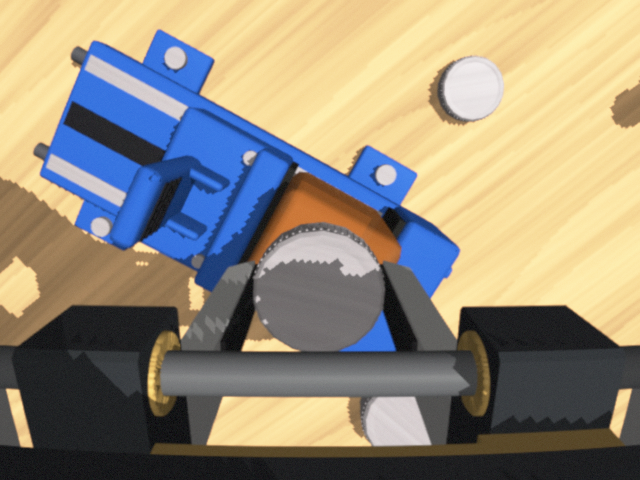

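The jar has stayed square in the jaws, and the lid's brushed texture has kept its angle to the gripper, so it turned with it. I'll finish the 1.1 rad twist.

>>> move_arm(
  increments=[
    [0, 0, 0, -0.1],
    [0, 0, 0, -0.1],
    [0, 0, 0, -0.1],
    [0, 0, 0, -0.1],
    [0, 0, 0, -0.1],
    [0, 0, 0, -0.1],
    [0, 0, 0, 0],
    [0, 0, 0, 0],
  ],
)

```text
time_s: 16.2
ee_pos: [0.6092, 0.0419, 0.1081]
eef_rot: [3.141, 0.003, 3.06]
force: [-3.4, -0.4, 11.4]
grip_width: 0.0537
grip_force: 57.0
```

```bash
python3 - <<'E'
from h import *
o=telemetry.get_obs(); print(o['moment'],o['force'],o['eef_rot'],o['ee_pos'])
im=cams.camera('wrist'); cv2.imwrite('pics/w6.png',im)
E
```

```text
[0.06314595 0.35093893 0.07588562] [-3.44206399 -0.40295191 11.38677172] [3.14137044e+00 2.64893202e-03 3.05969133e+00] [0.60918548 0.04186824 0.10808414]
```

View pics/w6.png

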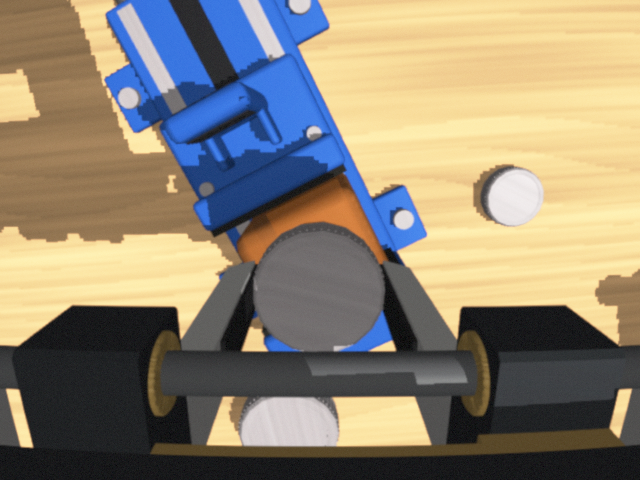

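The lid has sprung up (+11 N, TCP risen 1.7 mm), so the lugs are free, and the jar is still square. Next is the straight lift.

>>> move_arm(
  increments=[
    [0, 0, -0.002, 0],
    [0, 0, -0.002, 0],
    [0, 0, -0.003, 0],
    [0, 0, -0.003, 0],
    [0, 0, -0.004, 0],
    [0, 0, -0.004, 0],
    [0, 0, -0.004, 0],
    [0, 0, -0.004, 0],
    [0, 0, -0.003, 0],
    [0, 0, -0.0015, 0],
    [0, 0, 0, 0],
    [0, 0, 0, 0],
    [0, 0, 0, 0],
    [0, 0, 0, 0],
  ],
)

```text
time_s: 18.0
ee_pos: [0.6084, 0.0418, 0.1369]
eef_rot: [-3.142, -0.0, 3.061]
force: [0.9, -0.4, 0.5]
grip_width: 0.0534
grip_force: 57.0
```

```bash
python3 - <<'E'
from h import *
o=telemetry.get_obs(); print(o['moment'],o['force'],o['eef_rot'],o['ee_pos'],o['grip_width'])
a=cams.camera('scene'); b=cams.camera('wrist')
a=cv2.resize(a[150:300,220:420],(640,480),interpolation=cv2.INTER_CUBIC)
cv2.imwrite('pics/s7.png',np.hstack([cv2.resize(a,(400,300)),cv2.resize(b,(400,300))]))
E
```

```text
[ 0.06994389 -0.15954109  0.00907352] [ 0.94690192 -0.41101651  0.48336024] [-3.14158187e+00 -1.17669528e-04  3.06078137e+00] [0.60842294 0.04180196 0.13687679] 0.053447139703260246
```

View pics/s7.png

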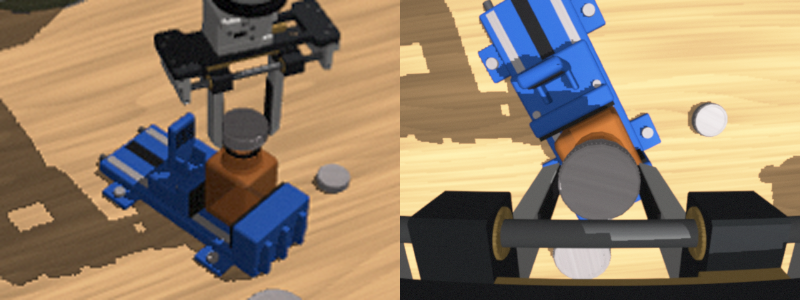

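The left half shows the lid held level above the clamped, upright jar with its mouth exposed below, and the surrounding things are undisturbed. I'm handing in.

```bash
python3 -c "
from station import hand_in
print(hand_in())"
```

```text
the job is handed in; nothing more can be done
None
```

The jar is clamped upright in the vice and the lid unscrewed by a 1.1 rad twist. The gripper holds it level and still, its lower edge about 2 cm above the mouth, and the job was handed in at about 18 s; no verdict came back.

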